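# Swing out the hanger bar and hang up the ear defenders

### The job

Swing the bar of the hanger stand out from its parked place on the right to its place at the front (a quarter turn, clockwise seen from above): pull up the black sprung plunger on its head, across the post from the bar, turn the head with it to the far stop and let the plunger drop fully home in the notch there. Then hang the ear defenders by their headband over the bar between its two collars, a cup on each side, and let go. Leave the other things on the bench where they are.

Things in the scene. Friction and masses are not known exactly. Their poses are not given: they have to be found in the camera images.
- post_axis (a point): Point on the vertical axis of the hanger stand's post, 112 mm above the bench. The stand is fixed: round foot of radius 74 mm, post, and a notched steel index ring (outer radius 68 mm, top 126 mm above the bench). Above it turns the head, up to 173 mm high. z up; this frame does not turn with the head.
- head (a joint): Turn of the head about the post axis in rad: 0 = bar parked (pointing to the robot's right, about -y), growing clockwise seen from above; 1.571 = bar out (pointing about -x, to the robot). Notches only at 0 and 1.571 with 0.03 rad of play; end stops 0.03 rad beyond them.
- plunger (a joint): Lift of the sprung plunger in m: 0 = home in a notch (head locked), 0.012 = its round nose is clear of the ring and the head can turn, 0.018 = upper stop. The spring needs 3 N at home, 6 N at the top; its nose, 10 mm thick, centres itself in a notch when let go within about 4 mm of it.
- plunger_knob (a point): Centre of the top face of the plunger's upright black round knob (24 mm diameter, 31 mm high; its top stands 204 mm above the bench when home). It lies 55 mm from the post axis beyond the post from the bar and goes round with the head; x is the bar's direction (away from the knob over the post), z up.
- bar_saddle (a point): Point on the top line of the bar, midway between its two collars, 170 mm above the bench, 130 mm from the post axis. x runs along the bar away from the post, z up. The steel bar is round, 16 mm thick, level, and ends 58 mm beyond this point; the collars (26 mm diameter) leave 70 mm clear between them.
- ear_defenders: Loose ear defenders, 0.18 kg, 62 x 143 x 152 mm, standing on their cups, crown up. Origin: centre of the underside; x along the headband's width (34 mm), y from cup to cup, z up. Cups 76 mm high, 76 mm clear between them. Grip the firm crown pad, 34 (x) x 40 (y) mm, z = 128 to 152 mm, with fingertips above the headband's underside. Hung up, x lies along the bar, either way round.
- crown_under (a point): Centre of the underside of the headband's crown, which is flat for 40 mm along y; 126 mm above the ear defenders' origin, same axes. It rests on the bar. The band is 4 mm thick and slopes down to the cups on either side.
- tape_roll: Bystander: black roll of tape lying flat, 64 mm across, 18 mm high; origin at the centre of its underside.
- cutters: Bystander: blue-handled cutters lying flat, 59 x 122 x 13 mm; origin at the centre of the underside.
- flux_bottle: Bystander: small white bottle with a red pointed cap, 37 mm across, 96 mm high; origin at the centre of its underside.
- pot_lugs: Bystander: white pot of cable lugs, 64 mm across, 34 mm high; origin at the centre of its underside.
- spanner: Bystander: steel spanner lying flat, 18 x 133 x 8 mm; origin at the centre of its underside.
There are look-alikes about, which are no part of the job. There is more than one size of the ear_defenders; the job needs the largest.

How it is judged (in metres and radians):
On the way, in this order (a step that is already met when the one before it is completed fails the run):
1. the plunger is pulled clear of the ring while the bar is still parked (value of joint plunger above 0.011 m and value of joint head below 0.25 rad), for 0.1 s.
2. the bar is out at the front, the plunger home in its notch, and the ear defenders are not yet on the bar (value of joint head between 1.51 and 1.63 rad and value of joint plunger below 0.003 m and distance between crown_under and bar_saddle above 0.06 m), for 0.2 s.
At the end, for the whole second after the job is handed in: Head at 1.51 to 1.63 rad, plunger lift under 3 mm; ear defenders hang still on the bar: crown's underside within 24 mm of the saddle point along the bar, 25 mm across, 6 mm in height; headband within 0.35 rad of the bar's direction, tilt under 0.35 rad (value of joint head between 1.51 and 1.63 rad and value of joint plunger below 0.003 m and x of crown_under in the frame of bar_saddle between -0.024 and 0.024 m and y of crown_under in the frame of bar_saddle between -0.025 and 0.025 m and z of crown_under in the frame of bar_saddle between -0.006 and 0.006 m and angle between the x axis of ear_defenders and the x axis of bar_saddle, either way round below 0.35 rad and angle between ear_defenders's own z axis and vertical below 0.35 rad and linear speed of ear_defenders below 0.03 m/s and angular speed of ear_defenders below 0.3 rad/s); the robot touches nothing.
It fails at once if a bystander (tape roll, cutters, bottle, pot or spanner) is moved by more than 30 mm (distance of any of tape_roll, cutters, flux_bottle, pot_lugs, spanner from where it was at the start of the episode above 0.03 m).
It also fails if it takes over 58 s, if anything falls off the work surface, if the arm or the gripper's body presses on something with over 40 N, if the wrist force passes 120 N, or if a joint passes its speed limit or range.

### The arm

A 6-joint arm with a two-finger parallel gripper is mounted at the origin on a cart in front of the work surface, level with it; the furniture and walls round the work are solid. World frame = base frame: x ahead of the robot, y to its left, z up, the work surface at z = 0. Lengths are in mm, angles in rad, forces in N, time in s.
With the tool pointing down it reaches from about 375 to 750 mm from the base axis. Payload 9 kg.
Tool frame: the origin (TCP) lies at the very end of the fingers, on their centre line; the grasp point (between the pads) lies grip_depth behind it (grip_depth is the distance from the TCP to the grasp point, in mm); z points along the fingers, y is the line along which they close (so a half turn about z gives the same grasp; the last joint's range is limited). The gripper opens to 85 mm and grips with 20 to 120 N. Pads are 22 mm wide; open, the fingers measure 114 mm over their backs; the gripper's body (76 mm by 85 mm) begins 54 mm behind the grasp point. The pads swing forward as they close: fully open they stand 13 mm farther back than shut.
Start: joints at [0.923, 0.104, 0.097, 1.564, 0, 1.353], TCP at [250.022, 545.459, 231.331] pointing down, gripper open.
Joint ranges: [-2.99, 2.99], [-0.84, 1.86], [-1.1, 1.16], [-1.84, 2.11], [-1.51, 1.56], [-3.14, 3.14]. Speed limits (rad/s): [2.22, 2.22, 2.57, 3.14, 3.14, 3.14].

### API

Orientations are given as a unit quaternion [w, x, y, z].
In Python, from workcell import * gives the robot as it stands.
- The arm moves only by the tool apply_moves, never from a script. Its argument "plan" is a list of rows, each a list of 7 numbers: the shift along the tool's x, y, z as a fraction of full scale, then the turn, a rotation vector about the tool's x, y, z as a fraction of full scale, then the closure, from 0 (fully open) to 1 (shut). A call has 1 to 20 rows; each row is the pose to reach, as a shift and turn from the pose commanded when the call began, along the tool's axes at that moment; what a row does not reach only later rows make up. Full scale, the value 1, is 0.08 m for a shift and pi/2 rad for a turn. A row lasts 1/8 s, in which the tool goes at most 62.5 mm and 10.7 degrees, less where a joint would pass 70% of its speed; a pose out of reach is approached as far as the arm can. A call with a number of a shift or a turn outside -1 to 1 is refused whole. A call with a gripper value outside its range is refused whole. The fingers move at their own pace and stop on an object; "grip_force" is the grip in N (left out, the last holds). Time passes only in rows, so rows that repeat a pose let the fingers close. It gives the time, the measured TCP pose, the force, the opening and the grip force at its end, in the units of the state.
- get_state(): the state, without advancing time (a new reading comes with each control period).
- grab_frame(name): name is "side" or "top"; returns a dict with "pixels" (480x640x3 uint8, blue, green, red), "fx", "fy", "cx", "cy" (pixels), "cam_to_world" (4x4, takes a point from camera to world coordinates). Camera axes: x right, y down, z forward; pixel columns grow to the right and rows downward; lengths in mm; the calibration is good to about 2 mm. A picture is of the moment at which its call begins. There is no depth.
- job_done(): hands the job in; it is judged then, once.
Trained networks look in a picture, given as the dict that the camera call returned (one of the last four; its "shot" number tells which), for a name from the list of things; names that differ only in an ending like _2 or _b are one class to them, and where a whole thing is asked for, a point or a joint stands for the part that bears it (a point fixed in the world has none). Each returns a list of dicts, best first, with "score" (0 to 1); they miss things now and then, are a little off and sometimes report something else, mostly with a low value. They report only what shows in the picture. A call takes as long as a camera call. They do not tell look-alikes from the thing itself.
- recognise(thing, picture): "point" ([column, row] in pixels, amid what is visible of it).
- spot_point(thing, picture): "point" ([column, row] in pixels: a listed point, or the origin of a listed thing).
The state is a dict: "clock": time; "joints": joint angles; "joint_velocities": joint speeds; "joint_efforts": joint torques, N m; "eef_pos": TCP position; "ee_rot": TCP orientation; "force": force on the tool from outside, world axes, zero at the start; "moment": the same for the moment, N m; "gripper_width": finger opening in mm; "gripper_force": force on a finger pad.
Only numpy, scipy, OpenCV 4.12 (cv2) and the standard library are available. Lean on these libraries where they do the work, as an engineer would, in place of code of your own. Each camera call takes 0.05 s, during which the arm holds its last target. There are 200 camera calls.

## Working session

There is one attempt and no reset: what is moved stays moved. The work goes in short steps, Python scripts to look and compute and a tool call to move; the robot and the scene stay as the last step left them, time stands still between calls to the robot, and variables do not carry over. Pictures are saved under pics/ and viewed, at most 10 in all, crops included, and the job is handed in when it is done.

Besides the shell and the picture viewer there is one more tool, called after ">>>" as name(argument=value, ...), one argument or row to a line, values as JSON. apply_moves: Moves the arm, as the interface text tells. Its arguments: {"type":"object","properties":{"plan":{"type":"array"},"grip_force":{"type":"number"}},"required":["plan"]}

```bash
ls; mkdir -p pics; cat > h.py <<'E'
from workcell import *
import numpy as np, cv2
from scipy.spatial.transform import Rotation as R
def ray(f,p):
    M=np.array(f["cam_to_world"]); d=np.array([(p[0]-f["cx"])/f["fx"],(p[1]-f["cy"])/f["fy"],1]); 
    return M[:3,3],M[:3,:3]@d/np.linalg.norm(d)
def tri(fa,pa,fb,pb):
    o1,d1=ray(fa,pa);o2,d2=ray(fb,pb)
    A=np.c_[d1,-d2];s=np.linalg.lstsq(A,o2-o1,rcond=None)[0]
    a,b=o1+s[0]*d1,o2+s[1]*d2
    return (a+b)/2,np.linalg.norm(a-b)
def atz(f,p,z):
    o,d=ray(f,p);return o+d*(z-o[2])/d[2]
def proj(f,X):
    M=np.linalg.inv(np.array(f["cam_to_world"]));c=M[:3,:3]@np.array(X)+M[:3,3]
    return [f["fx"]*c[0]/c[2]+f["cx"],f["fy"]*c[1]/c[2]+f["cy"]]
E
python3 - <<'E'
from h import *
a=grab_frame("side");b=grab_frame("top")
cv2.imwrite("pics/s0.png",a["pixels"]);cv2.imwrite("pics/t0.png",b["pixels"])
for n in("side","top"):
    f=a if n=="side" else b
    print(n,np.round(f["cam_to_world"],2).tolist(),f["fx"])
    for t in ["post_axis","plunger_knob","bar_saddle","ear_defenders","crown_under","tape_roll","cutters","flux_bottle","pot_lugs","spanner"]:
        print(t,[(np.round(d["point"]).tolist(),round(d["score"],2)) for d in spot_point(t,f)[:5]])
print(get_state())
E
```

```text
pics
side [[0.99, -0.06, 0.09, 444.36], [-0.11, -0.51, 0.85, -788.68], [-0.0, -0.86, -0.51, 732.94], [0.0, 0.0, 0.0, 1.0]] 466.86338466841744
post_axis [([346.0, 296.0], 0.95), ([338.0, 269.0], 0.5), ([303.0, 406.0], 0.2)]
plunger_knob [([376.0, 314.0], 0.53), ([339.0, 248.0], 0.47)]
bar_saddle [([378.0, 313.0], 0.92), ([346.0, 296.0], 0.74)]
ear_defenders [([336.0, 268.0], 0.93), ([247.0, 227.0], 0.74), ([240.0, 300.0], 0.61)]
crown_under [([238.0, 269.0], 0.75), ([340.0, 230.0], 0.74), ([244.0, 199.0], 0.56)]
tape_roll [([292.0, 309.0], 0.71), ([274.0, 338.0], 0.49)]
cutters [([306.0, 404.0], 0.56)]
flux_bottle [([417.0, 397.0], 0.63)]
pot_lugs [([384.0, 296.0], 0.76)]
spanner [([274.0, 339.0], 0.52), ([347.0, 293.0], 0.36)]
top [[0.01, -0.98, 0.21, 242.1], [-1.0, -0.01, 0.0, 182.91], [0.0, -0.21, -0.98, 1614.43], [0.0, 0.0, 0.0, 1.0]] 560.2198103090457
post_axis []
plunger_knob [([373.0, 228.0], 0.43), ([391.0, 235.0], 0.25)]
bar_saddle [([434.0, 212.0], 0.57)]
ear_defenders [([288.0, 233.0], 0.8), ([186.0, 320.0], 0.8), ([324.0, 320.0], 0.58)]
crown_under [([286.0, 224.0], 0.91),
[... 250 characters left out ...]
k': 1.1, 'joints': array([ 9.23313289e-01,  1.04107020e-01,  9.73205976e-02,  1.56389583e+00,
       -1.20141139e-05,  1.35307613e+00]), 'joint_velocities': array([-0.00036317,  0.00162989, -0.00075953, -0.00129103,  0.00041362,
        0.00092692]), 'joint_efforts': array([ 9.06013229e-04, -5.56762648e+01,  5.03776252e+01,  8.09780140e-04,
       -2.29405923e-04,  4.92186132e-05]), 'eef_pos': array([250.02307811, 545.46812844, 231.33791918]), 'ee_rot': array([2.93662806e-05, 2.13231576e-01, 9.77001685e-01, 4.92658962e-05]), 'force': array([0.77806892, 0.00471835, 0.1134642 ]), 'moment': array([-0.00717555, -0.00133782, -0.05898256]), 'gripper_force': 0.0, 'gripper_width': 85.38918737750893}
```

```bash
python3 - <<'E'
import cv2
a=cv2.imread("pics/s0.png")[170:440,180:480];b=cv2.imread("pics/t0.png")[150:370,130:490]
cv2.imwrite("pics/s0c.png",cv2.resize(a,None,fx=2.2,fy=2.2,interpolation=2))
cv2.imwrite("pics/t0c.png",cv2.resize(b,None,fx=2.2,fy=2.2,interpolation=2))
E
```

```text
(no output)
```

View pics/s0c.png

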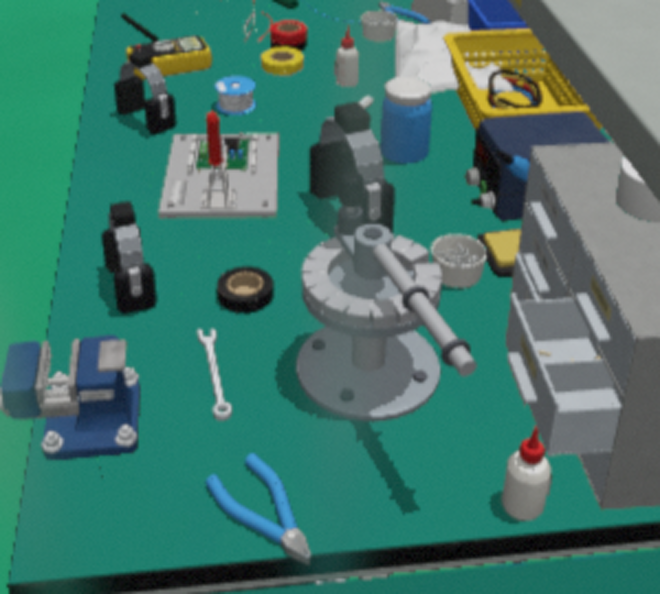

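View pics/t0c.png

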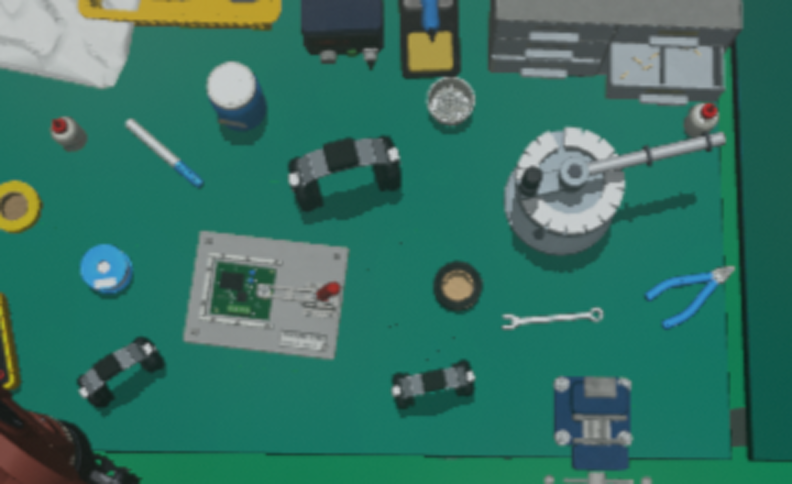

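```bash
python3 - <<'E'
from h import *
a=grab_frame("side");b=grab_frame("top")
c=lambda x,y:(130+x/2.2,150+y/2.2)
s=lambda x,y:(180+x/2.2,170+y/2.2)
P=lambda n,v:print(n,np.round(v,1))
P("hub173",atz(b,c(575,170),173));P("hub173 side",atz(a,s(374,233),173));print(tri(a,s(374,233),b,c(575,170)))
P("saddle top z170",atz(b,c(679,149),170));P("saddle side",atz(a,(378,313),170))
P("barend top z162",atz(b,c(722,139),162));P("barend side",atz(a,s(466,362),162))
k=atz(b,c(532,175),204);P("knob",k);P("knob net",atz(b,(373,228),204));print("knob proj in side crop",(np.array(proj(a,k))-[180,170])*2.2)
print("crown",tri(a,(340,230),b,(286,224)),"origin",tri(a,(336,268),b,(288,233)))
P("pad top",atz(b,c(341,153),152))
P("cups/ends top", [atz(b,c(293,180),90),atz(b,c(393,155),90)])
for n,p in dict(bottle=(446,205),pot=(331,197),tape=(334,280),spanner=(382,295),cutters=(446,280)).items(): P(n,atz(b,p,0))
E
```

```text
hub173 [5.971e+02 3.000e-01 1.730e+02]
hub173 side [599.1  -7.  173. ]
(array([ 5.99406550e+02, -3.93801895e-01,  1.68000287e+02]), np.float64(2.1264824860585834))
saddle top z170 [ 625.7 -126.3  170. ]
saddle side [ 631.2 -127.   170. ]
barend top z162 [ 641.2 -180.8  162. ]
barend side [ 645.1 -178.7  162. ]
knob [582.7  54.9 204. ]
knob net [586.8  51.8 204. ]
knob proj in side crop [347.54544272 171.7683569 ]
crown (array([620.47249476, 283.22836446, 116.38457222]), np.float64(8.202227980732351)) origin (array([617.58841853, 284.71792821,  -5.22296605]), np.float64(3.1165624111179775))
pad top [619.7 283.9 152. ]
cups/ends top [[599.4 348.2  90. ]
 [634.  221.8  90. ]]
bottle [ 710.5 -185.9    0. ]
pot [730.6 158.3   0. ]
tape [479.6 147.1   0. ]
spanner [437.8   7.9   0. ]
cutters [ 484.1 -178.6    0. ]
```

```bash
cat >> h.py <<'E'
def plan(wps,start=None):
    """wps: (x,y,z,yaw_deg of tool x); prints row units for each successive call"""
    st=get_state(); 
    if start is None:
        q=np.array(st["ee_rot"]);Rm=R.from_quat(q[[1,2,3,0]]).as_matrix()
        p=np.array(st["eef_pos"]);yaw=np.degrees(np.arctan2(Rm[1,0],Rm[0,0]))
    else: p=np.array(start[:3]);yaw=start[3]
    print("from",np.round(p,1),round(yaw,1))
    for w in wps:
        c,s=np.cos(np.radians(yaw)),np.sin(np.radians(yaw))
        X=np.array([c,s,0]);Y=np.array([s,-c,0]);d=np.array(w[:3])-p
        t=-(((w[3]-yaw+180)%360)-180)/90
        print(np.round(w,1).tolist(),"->",np.round([d@X/80,d@Y/80,-d[2]/80,0,0,t],3).tolist())
        p=np.array(w[:3],float);yaw=w[3]
E
python3 - <<'E'
from h import *
import workcell
print([n for n in dir(workcell) if n[0]!='_'],getattr(workcell,'grip_depth',None))
s=np.array([250,545.5,231.3]);e=np.array([585,53.5,245])
n=6;y0=155.4
yaws=[180,225,255,283.6,283.6,283.6]
plan([(*(s+(e-s)*(i+1)/n),yaws[i]) for i in range(n)])
E
```

```text
['PlanningError', 'get_state', 'grab_frame', 'grip_depth', 'job_done', 'recognise', 'spot_point'] 18.700000000000003
from [250.  545.4 231.3] 155.4
[305.8, 463.5, 233.6, 180.0] -> [-1.061, -0.64, -0.028, 0.0, 0.0, -0.274]
[361.7, 381.5, 235.9, 225.0] -> [-0.698, -1.025, -0.029, 0.0, 0.0, -0.5]
[417.5, 299.5, 238.2, 255.0] -> [0.231, -1.218, -0.029, 0.0, 0.0, -0.333]
[473.3, 217.5, 240.4, 283.6] -> [0.809, -0.939, -0.029, 0.0, 0.0, -0.318]
[529.2, 135.5, 242.7, 283.6] -> [1.16, -0.437, -0.029, 0.0, 0.0, -0.0]
[585.0, 53.5, 245.0, 283.6] -> [1.16, -0.437, -0.029, 0.0, 0.0, -0.0]
```

```bash
python3 - <<'E'
from h import *
p1=np.array([250,545.4,231.3])
yaw=np.radians(155.4);X=np.array([np.cos(yaw),np.sin(yaw),0]);Y=np.array([X[1],-X[0],0])
p1=p1+80*(-1*X-.6*Y)+[0,0,4]
e=np.array([585,53.5,245]);n=5
plan([(*(p1+(e-p1)*(i+1)/n),y) for i,y in enumerate([255,255,255,255,283.6])],(*p1,245.4))
E
```

```text
from [302.8 468.5 235.3] 245.4
[359.2, 385.5, 237.2, 255.0] -> [0.649, -1.073, -0.024, 0.0, 0.0, -0.107]
[415.7, 302.5, 239.2, 255.0] -> [0.819, -0.95, -0.024, 0.0, 0.0, 0.0]
[472.1, 219.5, 241.1, 255.0] -> [0.819, -0.95, -0.024, 0.0, 0.0, 0.0]
[528.6, 136.5, 243.1, 255.0] -> [0.819, -0.95, -0.024, 0.0, 0.0, 0.0]
[585.0, 53.5, 245.0, 283.6] -> [0.819, -0.95, -0.024, 0.0, 0.0, -0.318]
```

>>> apply_moves(
  plan=[
    [-0.5, -0.3, -0.05, 0, 0, -0.1, 0],
    [-1, -0.6, -0.05, 0, 0, -0.5, 0],
    [-1, -0.6, -0.05, 0, 0, -1, 0],
    [-1, -0.6, -0.05, 0, 0, -1, 0],
    [-1, -0.6, -0.05, 0, 0, -1, 0],
    [-1, -0.6, -0.05, 0, 0, -1, 0],
    [-1, -0.6, -0.05, 0, 0, -1, 0],
    [-1, -0.6, -0.05, 0, 0, -1, 0],
    [-1, -0.6, -0.05, 0, 0, -1, 0],
    [-1, -0.6, -0.05, 0, 0, -1, 0],
  ],
)

```text
clock: 2.45
eef_pos: [302.7, 468.5, 235.4]
ee_rot: [0.0, -0.54, 0.842, 0.0]
force: [1.1, -0.6, 0.4]
gripper_width: 85.4
gripper_force: 0.0
```

>>> apply_moves(
  plan=[
    [0.65, -1, -0.02, 0, 0, -0.11, 0],
    [0.65, -1, -0.02, 0, 0, -0.11, 0],
    [0.65, -1, -0.02, 0, 0, -0.11, 0],
  ],
)

```text
clock: 2.82
eef_pos: [355.0, 386.4, 237.1]
ee_rot: [0.0, -0.608, 0.794, -0.0]
force: [-0.1, 0.7, 0.3]
gripper_width: 85.5
gripper_force: 0.0
```

>>> apply_moves(
  plan=[
    [0.82, -0.95, -0.02, 0, 0, 0, 0],
    [0.82, -0.95, -0.02, 0, 0, 0, 0],
    [0.82, -0.95, -0.02, 0, 0, 0, 0],
  ],
)

```text
clock: 3.2
eef_pos: [411.6, 304.1, 238.5]
ee_rot: [0.0, -0.609, 0.793, -0.0]
force: [0.4, 0.3, 0.1]
gripper_width: 85.6
gripper_force: 0.0
```

>>> apply_moves(
  plan=[
    [0.82, -0.95, -0.02, 0, 0, 0, 0],
    [0.82, -0.95, -0.02, 0, 0, 0, 0],
    [0.82, -0.95, -0.02, 0, 0, 0, 0],
  ],
)

```text
clock: 3.58
eef_pos: [468.2, 221.7, 240.0]
ee_rot: [0.0, -0.609, 0.793, 0.0]
force: [-0.2, 0.2, 0.2]
gripper_width: 85.2
gripper_force: 0.0
```

>>> apply_moves(
  plan=[
    [0.82, -0.95, -0.02, 0, 0, 0, 0],
    [0.82, -0.95, -0.02, 0, 0, 0, 0],
    [0.82, -0.95, -0.02, 0, 0, 0, 0],
  ],
)

```text
clock: 3.95
eef_pos: [524.8, 139.4, 241.4]
ee_rot: [-0.0, -0.61, 0.793, 0.0]
force: [0.3, 0.3, 0.1]
gripper_width: 85.5
gripper_force: 0.0
```

```bash
python3 - <<'E'
from h import *
f=grab_frame("side");b=grab_frame("top");print(get_state()["eef_pos"],get_state()["joints"].round(2))
cv2.imwrite("pics/s1.png",cv2.resize(f["pixels"][190:340,270:420],None,fx=4,fy=4,interpolation=2))
for t in ["plunger_knob","bar_saddle","post_axis","ear_defenders","crown_under"]:
  for g in (f,b): print(t,[(np.round(d["point"],1).tolist(),round(d["score"],2)) for d in spot_point(t,g)[:3]])
print("expected knob",proj(f,[585,53.5,204]),proj(b,[585,53.5,204]))
plan([(585,53.5,225,283.6),(585,53.5,178,283.6)])
E
```

```text
[523.75058219 140.98415105 241.64653781] [ 0.02 -0.07 -0.06  1.58  0.   -1.29]
plunger_knob [([338.1, 252.0], 0.52)]
plunger_knob []
bar_saddle [([379.0, 313.2], 0.58)]
bar_saddle [([436.2, 212.9], 0.74)]
post_axis []
post_axis [([390.5, 229.3], 0.64), ([283.0, 221.1], 0.24)]
ear_defenders [([240.6, 302.6], 0.97), ([242.4, 222.4], 0.9), ([335.1, 263.4], 0.68)]
ear_defenders [([186.3, 320.7], 0.8), ([287.5, 230.4], 0.55)]
crown_under [([245.8, 198.8], 0.94), ([236.0, 270.0], 0.75), ([340.4, 225.9], 0.6)]
crown_under [([179.6, 320.3], 0.76), ([285.7, 223.8], 0.72)]
expected knob [np.float64(339.13894080151965), np.float64(248.34892045481652)] [np.float64(372.35094883809234), np.float64(228.68290788664368)]
from [524.2 139.8 241.8] -104.7
[585.0, 53.5, 225.0, 283.6] -> [0.85, -1.009, 0.21, 0.0, 0.0, -0.315]
[585.0, 53.5, 178.0, 283.6] -> [0.0, 0.0, 0.588, 0.0, 0.0, -0.0]
```

View pics/s1.png

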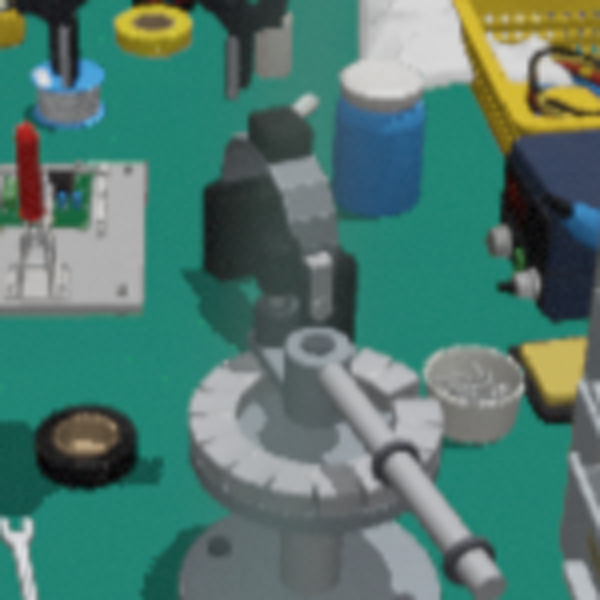

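```bash
python3 - <<'E'
from h import *
f=grab_frame("side");b=grab_frame("top")
kt=(130+532/2.2,150+176/2.2)
print(tri(f,(270+278/4,190+302/4),b,kt), tri(f,(270+278/4,190+302/4),b,(373,228)))
print("hub",tri(f,(270+319/4,190+345/4),b,(130+575/2.2,150+170/2.2)))
print("z204 from side",atz(f,(270+278/4,190+302/4),204))
for z in(160,173,204): print(z,(np.array(proj(f,[585,53.5,z]))-[270,190])*4,(np.array(proj(b,[585,53.5,z]))-[330,180])*7)
cv2.imwrite("pics/t1.png",cv2.resize(b["pixels"][180:260,330:430],None,fx=7,fy=7,interpolation=2))
t0=cv2.imread("pics/t0.png");cv2.imwrite("pics/t0k.png",cv2.resize(t0[180:260,330:430],None,fx=7,fy=7,interpolation=2))
E
```

```text
(array([588.91841992,  51.13200031, 161.75426234]), np.float64(5.291349045781874)) (array([591.04105739,  48.25563778, 164.36001815]), np.float64(10.667386682177227))
hub (array([ 5.99225072e+02, -4.64837146e-01,  1.67299891e+02]), np.float64(1.4389407695209642))
z204 from side [575.70198191 -11.81373605 204.        ]
160 [274.87539404 301.49594503] [286.0041003  367.94243399]
173 [275.36414171 281.68848501] [289.02911032 360.0816128 ]
204 [276.55576321 233.39568182] [296.45664187 340.78035521]
```

View pics/t0k.png

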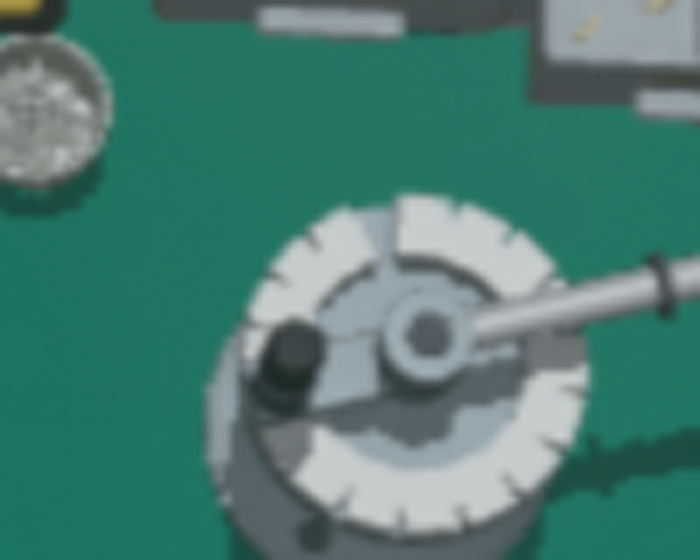

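```bash
python3 - <<'E'
import cv2,numpy as np
a=cv2.imread("pics/s1.png")[150:390,170:410]
a=np.clip((a.astype(float)/255)**0.45*255,0,255).astype('uint8')
cv2.imwrite("pics/s1k.png",cv2.resize(a,None,fx=2.4,fy=2.4))
E
```

```text
(no output)
```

View pics/s1k.png

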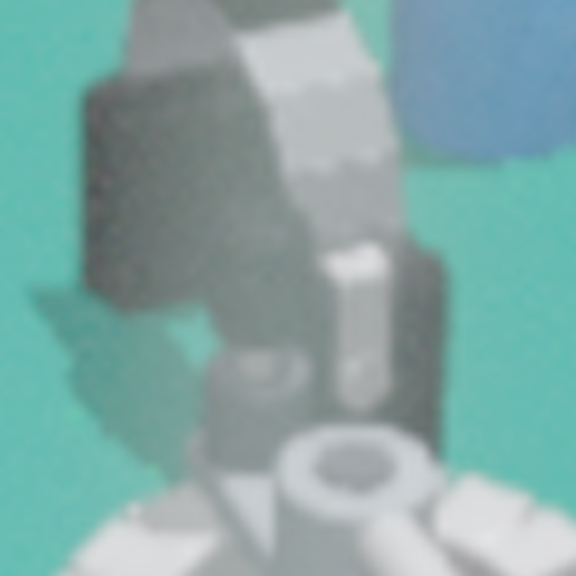

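>>> apply_moves(
  plan=[
    [0.85, -1, 0.1, 0, 0, -0.31, 0],
    [0.85, -1, 0.1, 0, 0, -0.31, 0],
    [0.85, -1, 0.2, 0, 0, -0.31, 0],
    [0.85, -1, 0.2, 0, 0, -0.31, 0],
  ],
)

```text
clock: 5.15
eef_pos: [584.1, 53.1, 224.9]
ee_rot: [0.0, 0.783, -0.622, -0.001]
force: [-0.1, 0.3, -0.1]
gripper_width: 85.8
gripper_force: 0.0
```

```bash
python3 - <<'E'
from h import *
plan([(585,53.5,179,283.6)]);print(get_state()["force"].round(1))
E
```

```text
from [584.1  53.1 224.9] -76.9
[585.0, 53.5, 179.0, 283.6] -> [-0.002, -0.012, 0.574, 0.0, 0.0, -0.006]
[-0.1  0.3 -0.1]
```

>>> apply_moves(
  plan=[
    [0, -0.01, 0.3, 0, 0, 0, 0],
    [0, -0.01, 0.57, 0, 0, 0, 0],
    [0, -0.01, 0.57, 0, 0, 0, 0.3],
    [0, -0.01, 0.57, 0, 0, 0, 0.7],
    [0, -0.01, 0.57, 0, 0, 0, 1],
    [0, -0.01, 0.57, 0, 0, 0, 1],
    [0, -0.01, 0.57, 0, 0, 0, 1],
    [0, -0.01, 0.57, 0, 0, 0, 1],
    [0, -0.01, 0.57, 0, 0, 0, 1],
    [0, -0.01, 0.57, 0, 0, 0, 1],
  ],
  grip_force=60,
)

```text
clock: 6.4
eef_pos: [585.6, 53.7, 181.6]
ee_rot: [-0.001, 0.783, -0.621, 0.001]
force: [-1.5, 0.4, 6.0]
gripper_width: 21.7
gripper_force: 59.0
```

>>> apply_moves(
  plan=[
    [0, 0, -0.1, 0, 0, 0, 1],
    [0, 0, -0.2, 0, 0, 0, 1],
    [0, 0, -0.2, 0, 0, 0, 1],
    [0, 0, -0.2, 0, 0, 0, 1],
  ],
)

```text
clock: 6.9
eef_pos: [585.1, 53.6, 195.7]
ee_rot: [0.0, 0.784, -0.621, -0.0]
force: [1.9, -0.9, -5.7]
gripper_width: 21.8
gripper_force: 59.0
```

```bash
python3 - <<'E'
from h import *
s=get_state();print(s["eef_pos"].round(1),s["force"].round(1),s["gripper_width"],s["joints"].round(2))
yaw=np.arctan2(0,1);ax=np.array([598,0]);r0=np.array([585,53.5])-ax
# tool axes at yaw -76.6
y=np.radians(-76.7);X=np.array([np.cos(y),np.sin(y)]);Y=np.array([X[1],-X[0]])
for k in range(0,11):
    a=-np.radians(9.2*k);r=np.array([[np.cos(a),-np.sin(a)],[np.sin(a),np.cos(a)]])@r0-r0
    print(k,np.round([r@X/80,r@Y/80,-np.degrees(a)/90],2))
E
```

```text
[585.1  53.6 195.7] [ 1.9 -0.9 -5.7] 21.804518700766067 [-0.13  0.06 -0.01  1.5   0.   -1.93]
0 [0. 0. 0.]
1 [ 0.01 -0.11  0.1 ]
2 [ 0.03 -0.22  0.2 ]
3 [ 0.08 -0.32  0.31]
4 [ 0.13 -0.41  0.41]
5 [ 0.21 -0.5   0.51]
6 [ 0.29 -0.57  0.61]
7 [ 0.39 -0.62  0.72]
8 [ 0.49 -0.66  0.82]
9 [ 0.6  -0.69  0.92]
10 [ 0.71 -0.69  1.02]
```

>>> apply_moves(
  plan=[
    [0, -0.05, 0, 0, 0, 0.05, 1],
    [0.01, -0.11, 0, 0, 0, 0.1, 1],
    [0.03, -0.22, 0, 0, 0, 0.2, 1],
    [0.08, -0.32, 0, 0, 0, 0.31, 1],
  ],
)

```text
clock: 7.4
eef_pos: [611.6, 53.4, 195.6]
ee_rot: [-0.0, -0.609, 0.793, 0.0]
force: [2.3, 0.4, -5.4]
gripper_width: 21.5
gripper_force: 59.2
```

```bash
python3 - <<'E'
from h import *
s=get_state();print(s["eef_pos"].round(1),s["force"].round(1),s["moment"].round(2),s["gripper_width"],s["joints"].round(2))
ax=np.array([598,0]);d=s["eef_pos"][:2]-ax;print(np.hypot(*d),np.degrees(np.arctan2(d[1],d[0])))
E
```

```text
[611.6  53.4 195.6] [ 2.3  0.4 -5.4] [-0.17 -0.48  0.2 ] 21.512840099539286 [-0.13  0.14  0.07  1.5   0.   -1.43]
55.075644987391655 75.65997670647482
```

```bash
python3 - <<'E'
from h import *
ax=np.array([598,0]);r0=np.array([611.6,53.4])-ax
q=get_state()["ee_rot"];Rm=R.from_quat(np.array(q)[[1,2,3,0]]).as_matrix();X=Rm[:2,0];Y=Rm[:2,1]
for k in range(1,8):
    a=-np.radians(62.3*k/7);r=np.array([[np.cos(a),-np.sin(a)],[np.sin(a),np.cos(a)]])@r0-r0
    print(k,np.round([r@X/80,r@Y/80,-np.degrees(a)/90],2))
E
```

```text
1 [ 0.01 -0.11  0.1 ]
2 [ 0.03 -0.21  0.2 ]
3 [ 0.07 -0.31  0.3 ]
4 [ 0.12 -0.4   0.4 ]
5 [ 0.19 -0.49  0.49]
6 [ 0.27 -0.56  0.59]
7 [ 0.36 -0.61  0.69]
```

>>> apply_moves(
  plan=[
    [0.01, -0.11, 0, 0, 0, 0.1, 1],
    [0.03, -0.21, 0, 0, 0, 0.2, 1],
    [0.07, -0.31, 0, 0, 0, 0.3, 1],
    [0.12, -0.4, 0, 0, 0, 0.4, 1],
    [0.19, -0.49, 0, 0, 0, 0.49, 1],
    [0.27, -0.56, 0, 0, 0, 0.59, 1],
    [0.36, -0.61, 0, 0, 0, 0.69, 1],
    [0.36, -0.61, 0, 0, 0, 0.69, 1],
    [0.36, -0.61, 0, 0, 0, 0.69, 1],
  ],
)

```text
clock: 8.52
eef_pos: [651.6, 12.9, 195.9]
ee_rot: [0.0, -0.116, 0.993, -0.0]
force: [3.5, -2.4, -5.4]
gripper_width: 21.8
gripper_force: 59.3
```

```bash
python3 - <<'E'
from h import *
s=get_state();print(s["eef_pos"].round(1),s["force"].round(1),s["moment"].round(2),s["gripper_width"],s["joints"].round(2))
ax=np.array([598,0]);d=s["eef_pos"][:2]-ax;print(np.hypot(*d),np.degrees(np.arctan2(d[1],d[0])))
E
```

```text
[651.6  12.9 195.9] [ 3.5 -2.4 -5.4] [-0.64 -0.75  0.11] 21.757546483923836 [-0.18  0.26  0.21  1.52 -0.   -0.41]
55.111841545977946 13.574131176395703
```

>>> apply_moves(
  plan=[
    [0, 0, 0.1, 0, 0, 0, 1],
    [0, 0, 0.18, 0, 0, 0, 1],
    [0, 0, 0.18, 0, 0, 0, 1],
  ],
)

```text
clock: 8.9
eef_pos: [651.6, 12.9, 181.8]
ee_rot: [0.0, -0.115, 0.993, -0.0]
force: [3.8, -3.2, -3.2]
gripper_width: 21.5
gripper_force: 59.5
```

>>> apply_moves(
  plan=[
    [0, 0, 0.18, 0, 0, 0, 0.5],
    [0, 0, 0.18, 0, 0, 0, 0],
    [0, 0, 0.18, 0, 0, 0, 0],
    [0, 0, 0.18, 0, 0, 0, 0],
    [0, 0, 0.18, 0, 0, 0, 0],
    [0, 0, -0.4, 0, 0, 0, 0],
    [0, 0, -0.7, 0, 0, 0, 0],
    [0, 0, -0.7, 0, 0, 0, 0],
  ],
)

```text
clock: 9.9
eef_pos: [652.6, 12.8, 240.3]
ee_rot: [0.002, -0.115, 0.993, -0.001]
force: [0.6, 0.0, -0.1]
gripper_width: 85.3
gripper_force: 0.0
```

```bash
python3 - <<'E'
from h import *
plan([(640,100,245,195),(630,190,245,195),(620,284,245,195)])
E
```

```text
from [652.6  12.8 240.3] -166.8
[640, 100, 245, 195] -> [-0.095, 1.097, -0.058, 0.0, 0.0, -0.02]
[630, 190, 245, 195] -> [-0.17, 1.119, -0.0, 0.0, 0.0, 0.0]
[620, 284, 245, 195] -> [-0.183, 1.167, -0.0, 0.0, 0.0, 0.0]
```

>>> apply_moves(
  plan=[
    [-0.1, 1, -0.06, 0, 0, -0.02, 0],
    [-0.1, 1, -0.06, 0, 0, -0.02, 0],
    [-0.1, 1, -0.06, 0, 0, -0.02, 0],
  ],
)

```text
clock: 10.28
eef_pos: [640.5, 93.9, 241.7]
ee_rot: [-0.0, -0.131, 0.991, 0.0]
force: [0.2, -0.5, -1.2]
gripper_width: 85.5
gripper_force: 0.0
```

```bash
python3 - <<'E'
from h import *
f=grab_frame("side");b=grab_frame("top")
A=cv2.resize(f["pixels"][200:340,270:410],None,fx=2.8,fy=2.8,interpolation=2)
B=cv2.resize(b["pixels"][190:290,250:450],None,fx=3.9,fy=3.9,interpolation=2)[:392]
B=cv2.resize(b["pixels"][195:295,260:420],None,fx=2.5*1.1,fy=2.5*1.1,interpolation=2)
print(A.shape,B.shape)
c=np.zeros((400,800,3),np.uint8);c[:A.shape[0],:A.shape[1]]=A;c[:B.shape[0],360:360+B.shape[1]]=B[:, :440]
c[:A.shape[0],:360]=A[:,:360]
cv2.imwrite("pics/c2.png",c)
for t in ["plunger_knob","bar_saddle","ear_defenders","crown_under"]:
  P=[[(np.round(d["point"],1).tolist(),round(d["score"],2)) for d in spot_point(t,g)[:3]] for g in(f,b)]
  print(t,P)
print(proj(f,[471.6,-31,170]),proj(b,[471.6,-31,170]))
E
```

```text
(392, 392, 3) (275, 440, 3)
plunger_knob [[([373.8, 255.1], 0.49)], []]
bar_saddle [[([291.0, 289.1], 0.7)], [([401.2, 270.5], 0.61)]]
ear_defenders [[([240.6, 300.7], 0.73), ([334.5, 266.9], 0.7), ([246.3, 225.1], 0.63)], [([186.7, 318.2], 0.96), ([288.4, 231.6], 0.75), ([325.3, 324.5], 0.64)]]
crown_under [[([237.2, 271.5], 0.94), ([244.4, 198.8], 0.77), ([342.0, 230.0], 0.73)], [([180.4, 314.6], 0.8), ([326.2, 322.5], 0.65), ([284.5, 222.6], 0.6)]]
[np.float64(289.32309655418004), np.float64(288.2371950580608)] [np.float64(403.8183708066988), np.float64(274.4898604253064)]
```

View pics/c2.png

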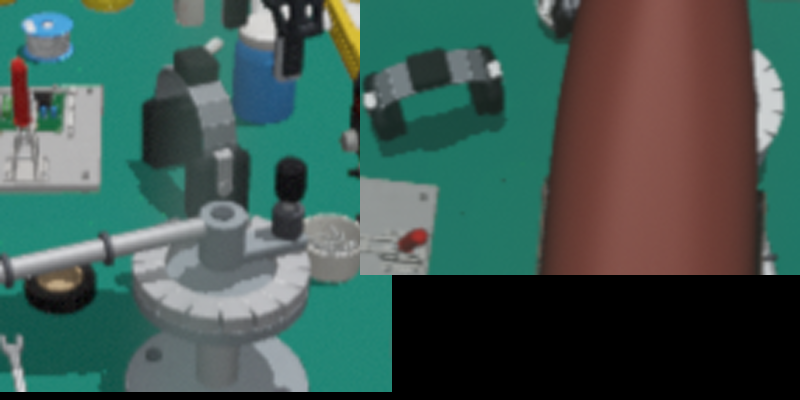

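```bash
python3 - <<'E'
from h import *
f=grab_frame("side");b=grab_frame("top")
print("knob z204 exp",proj(f,[651.5,13,204]),proj(f,[651.5,13,216]))
print("pad",tri(f,(339.6,220.5),b,(285.5,220)),tri(f,(342,230),b,(284.5,222.6)),atz(b,(285.5,220),152))
e1,e2=atz(b,(263.6,231.4),80),atz(b,(309.1,219.7),80);d=e1-e2
print("yaw of ear x from ends",np.degrees(np.arctan2(d[1],d[0]))-90,(e1+e2)/2, np.linalg.norm(d))
# pad contour
g=cv2.cvtColor(b["pixels"],cv2.COLOR_BGR2GRAY);roi=g[208:236,272:300]
m=(roi<45).astype(np.uint8);n,l,st,c=cv2.connectedComponentsWithStats(m)
for i in range(1,n):
    if st[i,4]>20:
        pts=np.argwhere(l==i)[:,::-1].astype(np.float32)+[272,208]
        print(st[i],c[i]+[272,208],cv2.minAreaRect(pts.astype(np.float32)))
E
```

```text
knob z204 exp [np.float64(373.60458246303403), np.float64(256.545558777889)] [np.float64(373.9443031144385), np.float64(251.68070656113053)]
pad (array([621.36799055, 282.91047667, 146.1007253 ]), np.float64(2.7537863041637647)) (array([625.93078761, 287.66337003, 113.30801461]), np.float64(9.682882850072406)) [618.4286521  282.52088479 152.        ]
yaw of ear x from ends 15.678575864079534 [620.88658702 284.4495796   80.        ] 132.30619863100458
[ 8 14 12  6 30] [285.76666667 224.6       ] ((285.6470947265625, 224.5882568359375), (2.425356149673462, 11.641709327697754), 75.96376037597656)
```

```bash
python3 - <<'E'
from h import *
plan([(630,172,235,195.6),(622,250,225,195.6),(620.5,283.7,200,195.6),(620.5,283.7,133,195.6)])
E
```

```text
from [641.   92.5 242.5] -165.0
[630.0, 172.0, 235.0, 195.6] -> [-0.123, 0.995, 0.094, 0.0, 0.0, -0.007]
[622.0, 250.0, 225.0, 195.6] -> [-0.166, 0.966, 0.125, 0.0, 0.0, -0.0]
[620.5, 283.7, 200.0, 195.6] -> [-0.095, 0.411, 0.312, 0.0, 0.0, -0.0]
[620.5, 283.7, 133.0, 195.6] -> [0.0, 0.0, 0.838, 0.0, 0.0, -0.0]
```

>>> apply_moves(
  plan=[
    [-0.12, 1, 0, 0, 0, -0.01, 0],
    [-0.12, 1, 0, 0, 0, -0.01, 0],
    [-0.12, 1, 0, 0, 0, -0.01, 0],
  ],
)

```text
clock: 11.25
eef_pos: [629.3, 173.6, 242.6]
ee_rot: [0.0, -0.139, 0.99, -0.0]
force: [0.1, -0.3, 1.1]
gripper_width: 85.1
gripper_force: 0.0
```

>>> apply_moves(
  plan=[
    [-0.17, 0.97, 0.1, 0, 0, 0, 0],
    [-0.17, 0.97, 0.2, 0, 0, 0, 0],
    [-0.17, 0.97, 0.2, 0, 0, 0, 0],
  ],
)

```text
clock: 11.62
eef_pos: [621.1, 250.7, 225.4]
ee_rot: [-0.001, -0.139, 0.99, -0.0]
force: [-0.9, -0.0, 0.9]
gripper_width: 85.4
gripper_force: 0.0
```

>>> apply_moves(
  plan=[
    [-0.1, 0.4, 0.3, 0, 0, 0, 0],
    [-0.1, 0.4, 0.3, 0, 0, 0, 0],
    [-0.1, 0.4, 0.3, 0, 0, 0, 0],
  ],
)

```text
clock: 12.0
eef_pos: [621.0, 282.2, 203.1]
ee_rot: [0.0, -0.137, 0.991, -0.0]
force: [-0.9, 0.7, 0.4]
gripper_width: 85.1
gripper_force: 0.0
```

```bash
python3 - <<'E'
from h import *
plan([(620.5,283.7,133,195.6)])
E
```

```text
from [621.  282.2 203.1] -164.2
[620.5, 283.7, 133.0, 195.6] -> [0.0, 0.02, 0.876, 0.0, 0.0, 0.002]
```

>>> apply_moves(
  plan=[
    [0, 0.02, 0.5, 0, 0, 0, 0],
    [0, 0.02, 0.87, 0, 0, 0, 0.2],
    [0, 0.02, 0.87, 0, 0, 0, 0.5],
    [0, 0.02, 0.87, 0, 0, 0, 1],
    [0, 0.02, 0.87, 0, 0, 0, 1],
    [0, 0.02, 0.87, 0, 0, 0, 1],
    [0, 0.02, 0.87, 0, 0, 0, 1],
    [0, 0.02, 0.87, 0, 0, 0, 1],
  ],
  grip_force=50,
)

```text
clock: 13.0
eef_pos: [620.9, 285.3, 134.5]
ee_rot: [0.001, -0.138, 0.99, -0.0]
force: [0.5, -1.9, 5.7]
gripper_width: 38.7
gripper_force: 56.0
```

```bash
python3 - <<'E'
from h import *
s=get_state();print(s["eef_pos"].round(1),s["force"].round(1),s["gripper_width"])
f=grab_frame("side")
cv2.imwrite("pics/s3.png",cv2.resize(f["pixels"][150:310,270:450],None,fx=3.5,fy=3.5,interpolation=2))
E
```

```text
[620.9 285.3 134.5] [ 0.5 -1.9  5.7] 38.72797895135733
```

View pics/s3.png

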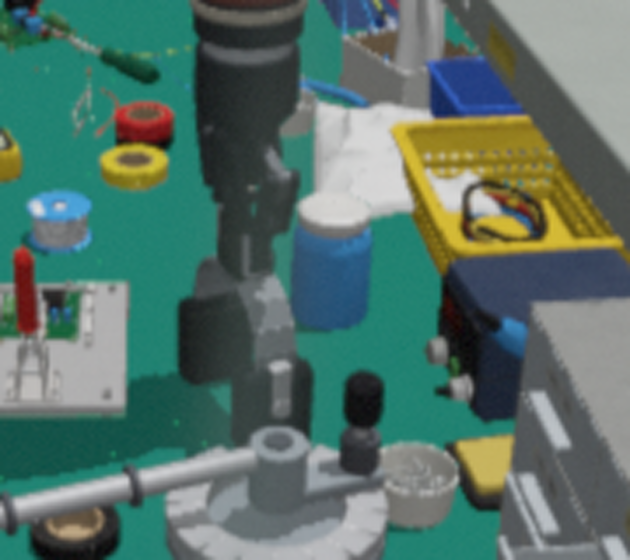

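```bash
python3 - <<'E'
from h import *
f=grab_frame("side");print("saddle side",atz(f,(291,289.1),170))
# saddle from collars seen in s3 crop (9,510),(133,485) centres on bar axis
print(atz(f,(270+(9+133)/2/3.5,150+(511+486)/2/3.5),162))
plan([(610,280,214,195.8),(560,235,290,195.8),(520,165,330,193.6),(500,85,330,193.6),(480,10,330,193.6),(471.6,-30.5,330,193.6)])
E
```

```text
saddle side [474.76266951 -34.2656525  170.        ]
[473.05594508 -34.48803554 162.        ]
from [620.9 285.3 134.4] -164.1
[610.0, 280.0, 214.0, 195.8] -> [0.149, -0.027, -0.994, 0.0, 0.0, 0.001]
[560.0, 235.0, 290.0, 195.8] -> [0.755, -0.371, -0.95, 0.0, 0.0, -0.0]
[520.0, 165.0, 330.0, 193.6] -> [0.719, -0.706, -0.5, 0.0, 0.0, 0.024]
[500.0, 85.0, 330.0, 193.6] -> [0.478, -0.913, -0.0, 0.0, 0.0, -0.0]
[480.0, 10.0, 330.0, 193.6] -> [0.463, -0.852, -0.0, 0.0, 0.0, -0.0]
[471.6, -30.5, 330.0, 193.6] -> [0.221, -0.467, -0.0, 0.0, 0.0, -0.0]
```

>>> apply_moves(
  plan=[
    [0, 0, -0.3, 0, 0, 0, 1],
    [0.1, 0, -0.7, 0, 0, 0, 1],
    [0.15, -0.03, -1, 0, 0, 0, 1],
    [0.15, -0.03, -1, 0, 0, 0, 1],
  ],
)

```text
clock: 13.6
eef_pos: [609.9, 280.1, 215.0]
ee_rot: [0.002, -0.138, 0.99, 0.0]
force: [-0.2, 1.2, -1.1]
gripper_width: 38.5
gripper_force: 55.2
```

>>> apply_moves(
  plan=[
    [0.35, -0.17, -0.45, 0, 0, 0, 1],
    [0.75, -0.37, -0.95, 0, 0, 0, 1],
    [0.75, -0.37, -0.95, 0, 0, 0, 1],
    [0.75, -0.37, -0.95, 0, 0, 0, 1],
  ],
)

```text
clock: 14.1
eef_pos: [559.4, 235.0, 287.2]
ee_rot: [-0.001, -0.138, 0.99, 0.0]
force: [-1.3, 0.5, -1.4]
gripper_width: 38.5
gripper_force: 55.2
```

>>> apply_moves(
  plan=[
    [0.35, -0.35, -0.25, 0, 0, 0, 1],
    [0.72, -0.7, -0.5, 0, 0, 0.02, 1],
    [0.72, -0.7, -0.5, 0, 0, 0.02, 1],
    [0.72, -0.7, -0.5, 0, 0, 0.02, 1],
  ],
)

```text
clock: 14.6
eef_pos: [519.5, 165.7, 327.0]
ee_rot: [-0.001, -0.123, 0.992, 0.0]
force: [-0.0, -0.4, -1.8]
gripper_width: 38.9
gripper_force: 55.1
```

>>> apply_moves(
  plan=[
    [0.24, -0.45, 0, 0, 0, 0, 1],
    [0.48, -0.91, 0, 0, 0, 0, 1],
    [0.48, -0.91, 0, 0, 0, 0, 1],
    [0.48, -0.91, 0, 0, 0, 0, 1],
  ],
)

```text
clock: 15.1
eef_pos: [500.0, 86.1, 327.7]
ee_rot: [-0.001, -0.123, 0.992, 0.0]
force: [-0.3, 0.2, -1.9]
gripper_width: 38.6
gripper_force: 55.1
```

```bash
python3 - <<'E'
from h import *
s=get_state();print(s["force"].round(1),s["gripper_width"],s["joints"].round(2))
f=grab_frame("side");b=grab_frame("top")
for t in ["plunger_knob","bar_saddle"]:
  print(t,[[(np.round(d["point"],1).tolist(),round(d["score"],2)) for d in spot_point(t,g)[:3]] for g in(f,b)])
A=f["pixels"][150:330,230:410]
cv2.imwrite("pics/s4.png",cv2.resize(A,None,fx=3.3,fy=3.3,interpolation=2))
plan([(480,10,330,193.6),(472.5,-32,330,193.6)])
E
```

```text
[-0.3  0.2 -1.9] 38.58665816171152 [-0.09 -0.13  0.04  1.74  0.   -0.33]
plunger_knob [[([373.1, 255.5], 0.66)], []]
bar_saddle [[([290.3, 289.1], 0.88)], [([336.4, 278.7], 0.45)]]
from [499.9  86.  328.7] -165.9
[480.0, 10.0, 330.0, 193.6] -> [0.473, -0.86, -0.016, 0.0, 0.0, 0.006]
[472.5, -32.0, 330.0, 193.6] -> [0.215, -0.488, -0.0, 0.0, 0.0, -0.0]
```

View pics/s4.png

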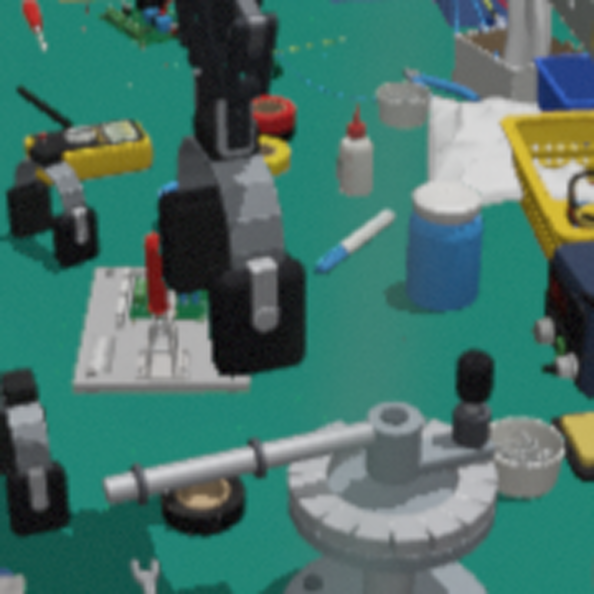

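>>> apply_moves(
  plan=[
    [0.24, -0.43, 0, 0, 0, 0, 1],
    [0.47, -0.86, 0, 0, 0, 0.01, 1],
    [0.47, -0.86, 0, 0, 0, 0.01, 1],
    [0.47, -0.86, 0, 0, 0, 0.01, 1],
  ],
)

```text
clock: 15.9
eef_pos: [480.2, 9.8, 329.0]
ee_rot: [0.0, -0.115, 0.993, 0.0]
force: [-1.1, 0.2, -1.8]
gripper_width: 38.8
gripper_force: 55.1
```

>>> apply_moves(
  plan=[
    [0.1, -0.25, 0, 0, 0, 0, 1],
    [0.21, -0.49, 0, 0, 0, 0, 1],
    [0.21, -0.49, 0, 0, 0, 0, 1],
    [0.21, -0.49, 0, 0, 0, 0, 1],
  ],
)

```text
clock: 16.4
eef_pos: [472.8, -31.6, 328.9]
ee_rot: [0.0, -0.115, 0.993, 0.0]
force: [-0.7, 0.4, -0.6]
gripper_width: 38.8
gripper_force: 55.1
```

```bash
python3 - <<'E'
from h import *
plan([(472.7,-32.5,255,193.6),(472.7,-32.5,178.5,193.6)])
E
```

```text
from [472.8 -31.6 328.9] -166.8
[472.7, -32.5, 255.0, 193.6] -> [0.004, -0.01, 0.924, 0.0, 0.0, -0.004]
[472.7, -32.5, 178.5, 193.6] -> [0.0, 0.0, 0.956, 0.0, 0.0, -0.0]
```

>>> apply_moves(
  plan=[
    [0, -0.01, 0.4, 0, 0, 0, 1],
    [0, -0.01, 0.8, 0, 0, 0, 1],
    [0, -0.01, 0.92, 0, 0, 0, 1],
    [0, -0.01, 0.92, 0, 0, 0, 1],
  ],
)

```text
clock: 16.9
eef_pos: [472.7, -32.7, 255.5]
ee_rot: [-0.0, -0.115, 0.993, 0.0]
force: [-0.4, 0.0, -1.4]
gripper_width: 38.6
gripper_force: 55.1
```

>>> apply_moves(
  plan=[
    [0, 0, 0.3, 0, 0, 0, 1],
    [0, 0, 0.6, 0, 0, 0, 1],
    [0, 0, 0.8, 0, 0, 0, 1],
    [0, 0, 0.88, 0, 0, 0, 1],
    [0, 0, 0.88, 0, 0, 0, 1],
  ],
)

```text
clock: 17.52
eef_pos: [473.0, -33.3, 185.4]
ee_rot: [0.0, -0.115, 0.993, -0.0]
force: [0.6, 0.6, -0.8]
gripper_width: 39.1
gripper_force: 55.1
```

```bash
python3 - <<'E'
from h import *
s=get_state();print(s["eef_pos"].round(1),s["force"].round(1),s["gripper_width"])
f=grab_frame("side")
cv2.imwrite("pics/s5.png",cv2.resize(f["pixels"][190:350,230:410],None,fx=3.3,fy=3.3,interpolation=2))
E
```

```text
[473.  -33.3 185.4] [ 0.6  0.6 -0.8] 39.07443232054173
```

View pics/s5.png

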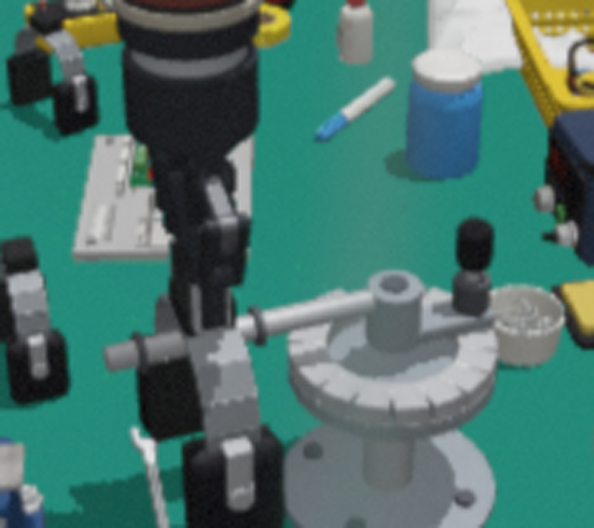

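>>> apply_moves(
  plan=[
    [0, 0.01, 0.04, 0, 0, 0, 1],
    [0, 0.01, 0.075, 0, 0, 0, 1],
    [0, 0.01, 0.075, 0, 0, 0, 1],
  ],
)

```text
clock: 17.95
eef_pos: [472.5, -32.5, 178.8]
ee_rot: [-0.0, -0.115, 0.993, 0.0]
force: [-0.1, 0.3, -0.8]
gripper_width: 38.7
gripper_force: 55.1
```

>>> apply_moves(
  plan=[
    [0, 0, 0.02, 0, 0, 0, 1],
    [0, 0, 0.03, 0, 0, 0, 1],
    [0, 0, 0.03, 0, 0, 0, 1],
  ],
)

```text
clock: 18.32
eef_pos: [472.9, -33.0, 178.1]
ee_rot: [0.001, -0.115, 0.993, -0.001]
force: [-4.2, -0.8, 9.9]
gripper_width: 38.7
gripper_force: 56.6
```

>>> apply_moves(
  plan=[
    [0, 0, -0.015, 0, 0, 0, 1],
    [0, 0, -0.015, 0, 0, 0, 0.7],
    [0, 0, -0.015, 0, 0, 0, 0.4],
    [0, 0, -0.015, 0, 0, 0, 0],
    [0, 0, -0.015, 0, 0, 0, 0],
    [0, 0, -0.015, 0, 0, 0, 0],
    [0, 0, -0.015, 0, 0, 0, 0],
    [0, 0, -0.4, 0, 0, 0, 0],
    [0, 0, -0.9, 0, 0, 0, 0],
    [0, 0, -1, 0, 0, 0, 0],
    [0, 0, -1, 0, 0, 0, 0],
    [0, 0, -1, 0, 0, 0, 0],
  ],
)

```text
clock: 19.82
eef_pos: [472.2, -32.4, 255.2]
ee_rot: [-0.001, -0.115, 0.993, 0.0]
force: [-0.4, -0.3, -1.7]
gripper_width: 85.5
gripper_force: 0.0
```

```bash
python3 - <<'E'
from h import *
f=grab_frame("side")
for t in ["plunger_knob","bar_saddle","crown_under"]:
  print(t,[(np.round(d["point"],1).tolist(),round(d["score"],2)) for d in spot_point(t,f)[:4]])
print(proj(f,[472.5,-32,170]))
cv2.imwrite("pics/s6.png",cv2.resize(f["pixels"][190:350,230:410],None,fx=3.3,fy=3.3,interpolation=2))
E
```

```text
plunger_knob [([373.5, 258.1], 0.77), ([274.9, 336.4], 0.44)]
bar_saddle [([417.8, 398.7], 0.66), ([289.1, 289.3], 0.63)]
crown_under [([245.2, 198.2], 0.93), ([290.8, 291.4], 0.82), ([236.9, 270.0], 0.75)]
[np.float64(289.8015586570501), np.float64(288.50328449835035)]
```

View pics/s6.png

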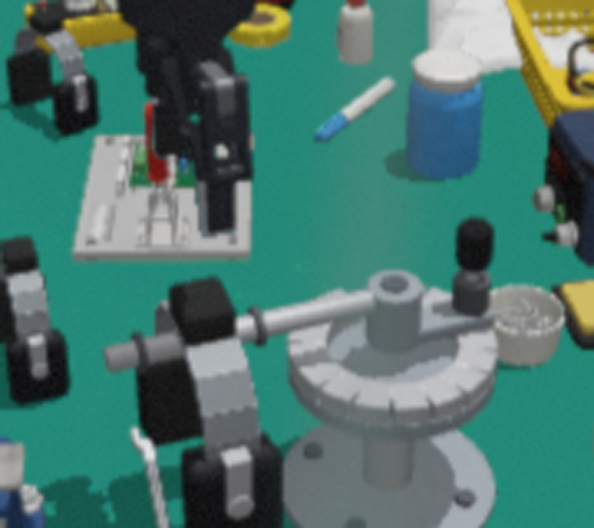

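>>> apply_moves(
  plan=[
    [0, 0, -0.3, 0, 0, 0, 0],
    [0, 0, -0.3, 0, 0, 0, 0],
    [0, 0, -0.3, 0, 0, 0, 0],
    [0, 0, -0.3, 0, 0, 0, 0],
    [0, 0, -0.3, 0, 0, 0, 0],
    [0, 0, -0.3, 0, 0, 0, 0],
    [0, 0, -0.3, 0, 0, 0, 0],
    [0, 0, -0.3, 0, 0, 0, 0],
  ],
)

```text
clock: 21.02
eef_pos: [472.6, -32.6, 280.5]
ee_rot: [0.0, -0.115, 0.993, 0.0]
force: [0.1, 0.1, 0.4]
gripper_width: 85.5
gripper_force: 0.0
```

```bash
python3 -c "
from workcell import *
print(job_done())"
```

```text
the job is handed in; nothing more can be done
None
```

I handed the job in at about 21 s; no verdict came back. In the last picture the bar is out at the front with the plunger looking home, and the largest ear defenders hang level between the collars with the gripper clear.

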